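# Take the spice jar out over the rack's rail and stand it on the scale

### The arm

A 7-joint arm with a two-finger parallel gripper is mounted at the origin on a cart in front of the work surface, level with it; the furniture and walls round the work are solid. World frame = base frame: x ahead of the robot, y to its left, z up, the work surface at z = 0. Lengths are in m, angles in rad, forces in N, time in s.
With the tool pointing down it reaches from about 0.425 to 0.875 m from the base axis. Payload 8.4 kg.
Tool frame: the origin (TCP) lies midway between the tips of the shut fingers; the grasp point (between the pads) lies robot.tcp_to_grasp behind it (robot.tcp_to_grasp is the distance from the TCP to the grasp point, in m); z points along the fingers, y is the line along which they close (so a half turn about z gives the same grasp; the last joint's range is limited). The gripper opens to 87 mm and grips with 3 to 60 N. Pads are 19 mm wide; open, the fingers measure 117 mm over their backs; the gripper's body (75 mm by 190 mm) begins 51 mm behind the grasp point.
Start: joints at [-1.447, 0.333, 0.04, 1.465, -0.013, 1.343, -0.059], TCP at [0.144, 0.634, 0.223] pointing down, gripper open.
Joint ranges: [-2.58, 2.58], [-0.38, 2.09], [-1.3, 1.39], [0.25, 2.4], [-1.5, 4.64], [0.08, 2.09], [-2.65, 2.65]. Speed limits (rad/s): [2.22, 2.22, 2.79, 2.79, 3.14, 3.14, 3.14].

### API

Orientations are given as a unit quaternion [w, x, y, z].
In Python, from plant import robot gives the robot as it stands.
- The arm moves only by the shell command python3 -m jog 'ROWS' [FORCE]. ROWS is JSON, one flat list of numbers, 7 for each row, row after row: the shift along the tool's x, y, z normalised to -1 to 1, where 1 is 500 mm, then the turn, a rotation vector about the tool's x, y, z normalised to -1 to 1, where 1 is 0.5 rad, then the finger opening in mm, from 0 to 87. A call has 1 to 5 rows; each row is the pose to reach, as a shift and turn from the pose commanded when the call began, along the tool's axes at that moment; what a row does not reach only later rows make up. A row lasts 1/10 s, in which the tool goes at most 50 mm and 8.59 degrees, less where a joint would pass 70% of its speed; a pose out of reach is approached as far as the arm can. A call with a number of a shift or a turn outside -1 to 1 is refused whole. A call with a gripper value outside its range is refused whole. The fingers move at their own pace and stop on an object; FORCE is the grip in N (left out, the last holds). Time passes only in rows, so rows that repeat a pose let the fingers close. It gives the time, the measured TCP pose, the force, the opening and the grip force at its end, in the units of the state.
- robot.observe(): the state, without advancing time (a new reading comes with each control period).
- robot.get_image(name): name is "scene" or "side" or "wrist"; returns a dict with "frame" (384x512x3 uint8, red, green, blue), "fx", "fy", "cx", "cy" (pixels), "R" (3x3) and "t" (3): a world point X has camera coordinates R X + t; the wrist camera has in their place "T_tool_cam" (4x4, takes a point from camera to tool coordinates, whose origin is the TCP and whose axes are the flange's). Camera axes: x right, y down, z forward; pixel columns grow to the right and rows downward; lengths in m; the calibration is good to about 2 mm. A picture is of the moment at which its call begins: read the wrist's pose just before it. There is no depth.
- robot.finish_job(): hands the job in; it is judged then, once.
The state is a dict: "t": time; "joints": joint angles; "qd": joint speeds; "joint_torque": joint torques, N m; "position": TCP position; "eef_rot": TCP orientation; "force": force on the tool from outside, world axes, zero at the start; "wrist_torque": the same for the moment, N m; "opening": opening from 0.0 (shut) to 1.0 (fully open); "grasp_force": force on a finger pad.
Only numpy, scipy, OpenCV 4.12 (cv2) and the standard library are available. Lean on these libraries where they do the work, as an engineer would, in place of code of your own. Each camera call takes 0.05 s, during which the arm holds its last target. There are 200 camera calls.

### The job

The spice jar on the little wooden rack is due for its stock weighing. Lift it up until it is clear of the rack's front rail, draw it forward out over that rail, and stand it upright in the middle of the bench scale's round steel pan, setting it down rather than dropping it. Leave the brown dropper bottle standing on the rack where it is.

Things in the scene. Friction and masses are not known exactly. Their poses are not given: they have to be found in the camera images.
- spice_jar: Spice jar: upright round clear jar, red cap, 106 mm tall, loose, about 0.1 kg; body 42 mm in diameter, cap 45 mm in diameter, 85 to 106 mm above the foot. Origin: centre of its underside, z up. It stands on the rack's board in the left, middle or right place, about 95 mm apart; the other places hold the dropper bottle and a low round pot (67 mm in diameter, 24 mm tall).
- rack: Fixed light-wood rack, 124 mm deep, 304 mm wide, open above. Origin: centre of its underside on the desk; x from its open front to its back, y left, z up. Board top z = 70 mm. Two 6 mm round steel rails along the front at x = -55 mm, axes at z = 92 and 115 mm; top of the upper one z = 118 mm. Back panel (x 54 to 60 mm) up to z = 136 mm, side cheeks (y +-142 to 152 mm) up to 128 mm.
- pan (a point): Centre of the top face of the bench scale's flat round steel pan, 110 mm in diameter, 42 mm above the desk; z up. The scale is fixed and rigid: a grey case 150 x 150 mm, 28 mm tall, its display on the robot's side; the pan's centre lies 15 mm behind the case's centre, away from the robot.
- dropper_bottle: The dropper bottle: a slim brown bottle with a black dropper top, 33 mm in diameter, 102 mm tall, loose, about 0.07 kg, standing in another place on the rack; it stays. Origin: centre of its underside, z up.

How it is judged:
By the outcome, as a careful person would: the job done as asked, in the order asked, and still so for the second after the job is handed in, with the robot touching nothing.
It also fails if it takes over 38 s, if anything falls off the work surface, if the arm or the gripper's body presses on something with over 40 N, if the wrist force passes 120 N, or if a joint passes its speed limit or range.

## Working session

There is one attempt and no reset: what is moved stays moved. The work goes in short steps, Python scripts to look and compute and a shell command to move; the robot and the scene stay as the last step left them, time stands still between calls to the robot, and variables do not carry over. Pictures are saved under pics/ and viewed, at most 10 in all, crops included, and the job is handed in when it is done.

```bash
mkdir -p pics; ls
python3 - <<'E'
from plant import robot
import cv2,numpy as np
s=robot.observe();print({k:np.round(v,3).tolist() for k,v in s.items()},robot.tcp_to_grasp)
a=robot.get_image("scene");b=robot.get_image("side")
for n,c in(("scene",a),("side",b)):
    cv2.imwrite(f"pics/{n}0.png",c["frame"][:,:,::-1]); print(n,c["fx"],c["cx"],c["cy"],np.round(-np.array(c["R"]).T@c["t"],3),np.round(c["R"],3).tolist())
E
```

```text
pics
{'t': 0.0, 'joints': [-1.447, 0.334, 0.04, 1.466, -0.013, 1.343, -0.059], 'qd': [0.001, -0.001, -0.0, 0.0, -0.001, 0.001, -0.0], 'joint_torque': [0.001, -65.635, 1.336, -40.379, -0.059, 0.045, 0.0], 'position': [0.144, 0.633, 0.222], 'eef_rot': [-0.0, 0.111, 0.994, -0.001], 'force': [0.299, -0.424, 0.178], 'wrist_torque': [0.005, 0.024, 0.031], 'grasp_force': 0.0, 'opening': 0.999} 0.0187
scene 364.8032626284734 250.1727024156423 183.1405649833674 [0.009 0.509 0.429] [[-0.699, -0.715, 0.012], [-0.288, 0.266, -0.92], [0.655, -0.646, -0.392]]
side 376.76882524417715 251.2021900192769 191.83659276819955 [0.262 0.6   0.52 ] [[-0.909, -0.416, 0.001], [-0.219, 0.478, -0.851], [0.354, -0.774, -0.526]]
```

View pics/scene0.png

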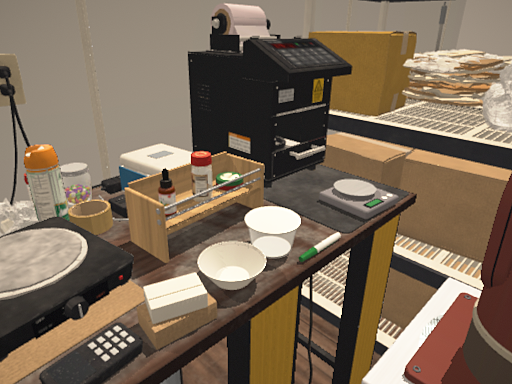

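View pics/side0.png

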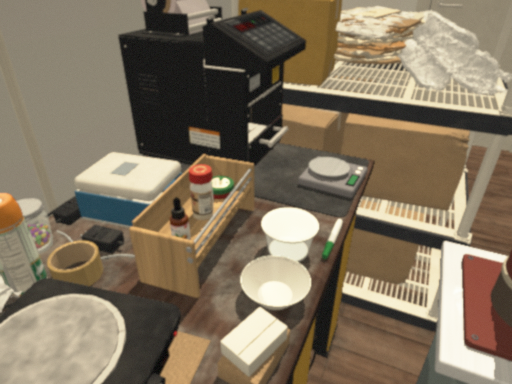

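The scene shows the jar (red cap at about (201,158) scene, (201,173) side) in the middle place. The dropper is on the left and the pot on the right. The pan is at about (355,188) scene, (329,168) side.

```bash
cat > h.py <<'E'
import cv2,numpy as np
from plant import robot
def P(c): return c["fx"],c["fy"],c["cx"],c["cy"],np.array(c["R"]),np.array(c["t"])
def ray(c,u,v):
    fx,fy,cx,cy,R,t=P(c); return -R.T@t, R.T@np.array([(u-cx)/fx,(v-cy)/fy,1])
def onz(c,u,v,z):
    o,d=ray(c,u,v); return o+d*(z-o[2])/d[2]
def tri(c1,p1,c2,p2):
    o1,d1=ray(c1,*p1);o2,d2=ray(c2,*p2)
    A=np.c_[d1,-d2];k=np.linalg.lstsq(A,o2-o1,rcond=None)[0]
    a,b=o1+k[0]*d1,o2+k[1]*d2; return (a+b)/2,np.linalg.norm(a-b)
def blobs(m,box,amin=20):
    x0,y0,x1,y1=box; k=np.zeros_like(m);k[y0:y1,x0:x1]=m[y0:y1,x0:x1]
    n,l,s,ce=cv2.connectedComponentsWithStats(k)
    i=1+np.argmax(s[1:,4]); return (l==i).astype(np.uint8),s[i],ce[i]
E
python3 - <<'E'
from h import *
C={n:robot.get_image(n) for n in("scene","side")}
boxes={"scene":((180,140,225,180),(325,170,385,205)),"side":((180,155,225,195),(300,148,360,185))}
pts={}
for n,c in C.items():
    f=c["frame"];h=cv2.cvtColor(f,cv2.COLOR_RGB2HSV)
    red=(((h[...,0]<8)|(h[...,0]>172))&(h[...,1]>140)&(h[...,2]>60)).astype(np.uint8)
    m,s,ce=blobs(red,boxes[n][0]);print(n,"cap",s,ce); capb=s
    pan=((h[...,1]<30)&(h[...,2]>150)).astype(np.uint8)
    m2,s2,ce2=blobs(pan,boxes[n][1]);e=cv2.fitEllipse(max(cv2.findContours(m2,0,1)[0],key=len));print("pan",s2,ce2,e)
    print(" pan@.042",onz(c,*ce2,.042).round(4),[onz(c,s2[0],ce2[1],.042).round(3),onz(c,s2[0]+s2[2],ce2[1],.042).round(3)])
    print(" cap@.1655",onz(c,*ce,.1655).round(4)); pts[n]=(ce,ce2)
    x0,y0,w,hh=boxes[n][0][0],boxes[n][0][1],45,40
    v=cv2.resize(f[120:275,110:290],None,fx=4,fy=3.8) if n=="scene" else cv2.resize(f[140:300,120:290],None,fx=4,fy=3.7)
    cv2.imwrite(f"pics/{n}_crop.png",v[:,:,::-1])
for i in(0,1): print(tri(C["scene"],pts["scene"][i],C["side"],pts["side"][i]))
E
```

```text
scene cap [191 151  21  15 235] [200.89361702 159.03404255]
pan [382 197   3   2   5] [383.2 197.4] ((383.32330322265625, 197.5), (1.0, 38745320.0), 90.0)
 pan@.042 [ 0.364  -0.3097  0.042 ] [array([ 0.366, -0.308,  0.042]), array([ 0.361, -0.313,  0.042])]
 cap@.1655 [0.6168 0.0604 0.1655]
side cap [189 164  23  20 279] [200.06451613 175.6953405 ]Traceback (most recent call last):
  File "<stdin>", line 10, in <module>
cv2.error: OpenCV(4.12.0) /io/opencv/modules/imgproc/src/shapedescr.cpp:361: error: (-201:Incorrect size of input array) There should be at least 5 points to fit the ellipse in function 'fitEllipseNoDirect'
```

View pics/scene_crop.png

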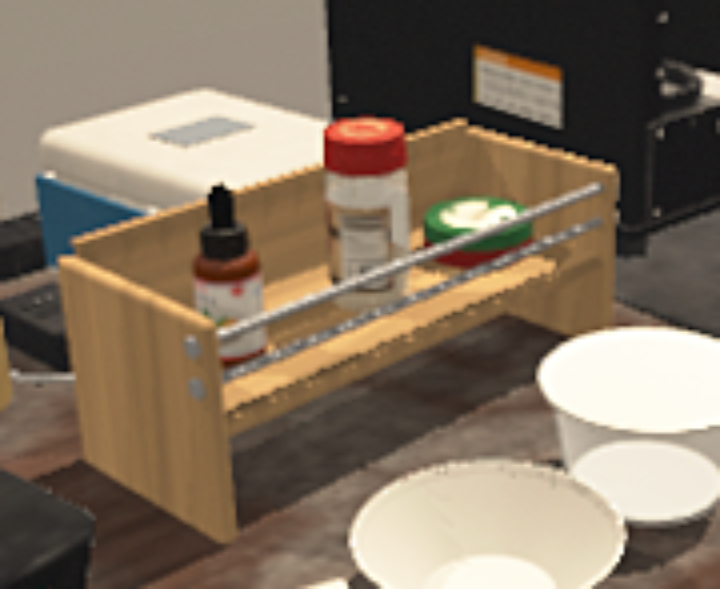

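The crop shows the jar upright in the middle, with its cap clear of the rail. The upper rail runs from about (165,208) to (260,169) in scene pixels. The pan mask needs a different threshold.

Run:
```python
from h import *
C={n:robot.get_image(n) for n in("scene","side")}
boxes={"scene":((180,140,225,180),(325,172,385,203)),"side":((180,155,225,195),(300,150,360,185))}
pts={}
for n,c in C.items():
    f=c["frame"];h=cv2.cvtColor(f,cv2.COLOR_RGB2HSV)
    red=(((h[...,0]<8)|(h[...,0]>172))&(h[...,1]>120)&(h[...,2]>50)).astype(np.uint8)
    m,s,ce=blobs(red,boxes[n][0])
    x0,y0,x1,y1=boxes[n][1];g=cv2.cvtColor(f,cv2.COLOR_RGB2GRAY)
    th,_=cv2.threshold(g[y0:y1,x0:x1].copy(),0,255,cv2.THRESH_OTSU)
    m2,s2,_=blobs((g>th).astype(np.uint8),boxes[n][1]);e=cv2.fitEllipse(max(cv2.findContours(m2,0,1)[0],key=len));print(n,s,"pan",th,s2,e)
    print(g[y0:y1:2,(x0+x1)//2]); pts[n]=(ce,e[0])
    p=e[0];print(" pan@.042",onz(c,*p,.042).round(4),"width",np.linalg.norm(onz(c,s2[0],p[1],.042)-onz(c,s2[0]+s2[2],p[1],.042)))
for i in(0,1): print(tri(C["scene"],pts["scene"][i],C["side"],pts["side"][i]))
c=C["scene"];a=onz(c,165,207.6,.115);b=onz(c,260,169.2,.115);d=b-a;print(a,b,np.linalg.norm(d),"yaw of y axis",np.degrees(np.arctan2(-d[1],-d[0]))-90)
def proj(c,X):
    fx,fy,cx,cy,R,t=P(c);q=R@X+t;return fx*q[0]/q[2]+cx,fy*q[1]/q[2]+cy
v=np.vstack([cv2.resize(C["scene"]["frame"][165:220,310:420],None,fx=5,fy=5),cv2.resize(C["side"]["frame"][140:200,290:400],None,fx=5,fy=5)])
cv2.imwrite("pics/pan.png",v[:,:,::-1])
```

```text
scene [191 151  21  16 240] pan 143.0 [334 179  51  22 638] ((357.68212890625, 187.94961547851562), (15.601696968078613, 52.04599380493164), 102.57556915283203)
[104 106  94  84 218 209 206 206 207 207 210 214  70  75  86 172]
 pan@.042 [ 0.4388 -0.3151  0.042 ] width 0.1363058585202992
side [189 165  23  19 286] pan 140.0 [309 157  51  19 716] ((331.69537353515625, 166.34234619140625), (17.416664123535156, 51.478118896484375), 96.73503875732422)
[ 84  88  87 113 193 198 198 199 202 201 202 203 197 122  78  92 141 148]
 pan@.042 [ 0.4399 -0.3133  0.042 ] width 0.1382503014121235
(array([0.61564032, 0.06238776, 0.16461725]), np.float64(0.0032183993724420276))
(array([ 0.44086612, -0.31864569,  0.03975871]), np.float64(0.0010379369699069251))
[0.55808332 0.19195124 0.115     ] [ 0.57851481 -0.08558747  0.115     ] 0.2782897377984395 yaw of y axis 4.210333564211979
```

View pics/pan.png

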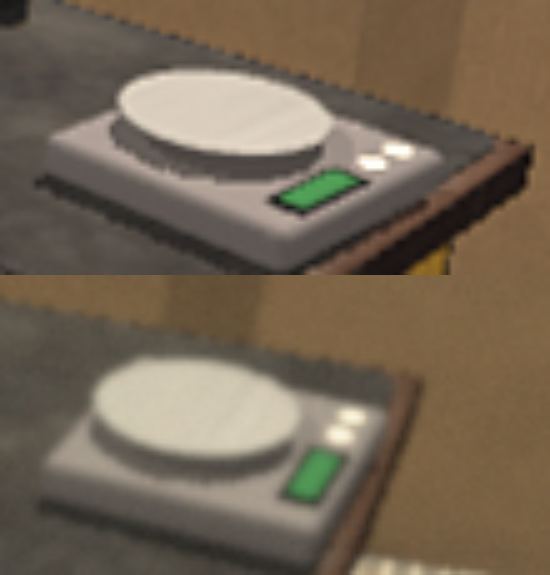

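Refine the pan mask, which had merged with the bright buttons, and work out the shift to a viewing pose above the jar.

```bash
cat >> h.py <<'E'
from scipy.spatial.transform import Rotation as Ro
def rot(s):
    w,x,y,z=s["eef_rot"]; return Ro.from_quat([x,y,z,w]).as_matrix()
def go(X):
    s=robot.observe();d=rot(s).T@(np.array(X)-s["position"])
    print("t",s["t"],"pos",np.round(s["position"],4),"shift units",(d/.5).round(4),"mm",(d*1e3).round(1))
E
python3 - <<'E'
from h import *
C={n:robot.get_image(n) for n in("scene","side")}
r={"scene":(325,172,378,203),"side":(300,150,352,185)};p=[]
for n,c in C.items():
    g=cv2.cvtColor(c["frame"],cv2.COLOR_RGB2GRAY);m,s,ce=blobs((g>165).astype(np.uint8),r[n])
    m=cv2.morphologyEx(m,cv2.MORPH_OPEN,np.ones((5,5),np.uint8));k=max(cv2.findContours(m,0,1)[0],key=len);e=cv2.fitEllipse(k);b=cv2.boundingRect(k)
    print(n,e,b,onz(c,*e[0],.042),np.linalg.norm(onz(c,b[0],e[0][1],.042)-onz(c,b[0]+b[2],e[0][1],.042)));p.append(e[0])
print(tri(C["scene"],p[0],C["side"],p[1]))
go([.616,.062,.29])
E
```

```text
scene ((354.47808837890625, 187.03207397460938), (14.909372329711914, 41.01689529418945), 97.54202270507812) (335, 179, 40, 17) [ 0.44784608 -0.31419408  0.042     ] 0.10745294842094866
side ((329.02520751953125, 165.92979431152344), (17.251306533813477, 39.722652435302734), 96.43582916259766) (310, 157, 40, 19) [ 0.44712857 -0.3125818   0.042     ] 0.1086446184700971
(array([ 0.44700311, -0.31235984,  0.04249318]), np.float64(0.0006750702459095799))
t 0.4 pos [0.1436 0.6338 0.2224] shift units [-1.1741 -0.9067 -0.1348] mm [-587.1 -453.3  -67.4]
```

```bash
python3 -m jog '[-0.09,-0.07,-0.09,0,0,0,87, -0.17,-0.13,-0.14,0,0,0,87, -0.25,-0.19,-0.14,0,0,0,87, -0.33,-0.25,-0.14,0,0,0,87, -0.4,-0.31,-0.14,0,0,0,87]'; python3 -c "
from h import *
go([.616,.062,.29])"
```

```text
t: 0.9
position: [0.2925, 0.4541, 0.2929]
eef_rot: [0.0, 0.111, 0.994, 0.001]
force: [0.9, 0.6, -0.3]
opening: 1.0
grasp_force: 0.0
t 0.9 pos [0.2925 0.4541 0.2929] shift units [-0.8043 -0.6218  0.0051] mm [-402.1 -310.9    2.6]
```

```bash
python3 -m jog '[-0.08,-0.06,0,0,0,0,87, -0.155,-0.12,0,0,0,0,87, -0.235,-0.18,0,0,0,0,87, -0.31,-0.24,0,0,0,0,87, -0.39,-0.3,0,0,0,0,87]'; python3 -m jog '[-0.08,-0.06,0,0,0,0,87, -0.155,-0.12,0,0,0,0,87, -0.235,-0.18,0,0,0,0,87, -0.31,-0.24,0,0,0,0,87, -0.38,-0.295,0,0,0,0,87]'; python3 -m jog '[0,0,0,0,0,0,87, 0,0,0,0,0,0,87, 0,0,0,0,0,0,87]'
python3 - <<'E'
from h import *
go([.616,.062,.29])
s=robot.observe();c=robot.get_image("wrist");f=c["frame"];cv2.imwrite("pics/wrist1.png",f[:,:,::-1])
T=np.array(c["T_tool_cam"]);R=rot(s)@T[:3,:3];o=rot(s)@T[:3,3]+s["position"];c["R"]=R.T;c["t"]=-R.T@o
print("cam",o.round(3),R.round(2).tolist())
h=cv2.cvtColor(f,cv2.COLOR_RGB2HSV);red=(((h[...,0]<8)|(h[...,0]>172))&(h[...,1]>120)&(h[...,2]>50)).astype(np.uint8)
m,b,ce=blobs(red,(0,0,512,384));k=max(cv2.findContours(m,0,1)[0],key=len);print(b,ce,cv2.minEnclosingCircle(k))
for z in(.176,.1655):print(z,onz(c,*ce,z).round(4))
E
```

```text
t: 1.4
position: [0.4491, 0.2644, 0.2925]
eef_rot: [0.0, 0.111, 0.994, 0.0]
force: [1.1, 1.1, 0.9]
opening: 0.999
grasp_force: 0.0
t: 1.9
position: [0.6021, 0.0782, 0.2924]
eef_rot: [0.0, 0.111, 0.994, 0.0]
force: [0.3, 0.2, 0.3]
opening: 0.999
grasp_force: 0.0
t: 2.2
position: [0.6006, 0.0814, 0.292]
eef_rot: [-0.0, 0.111, 0.994, 0.0]
force: [-0.2, 0.2, 0.1]
opening: 1.0
grasp_force: 0.0
t 2.2 pos [0.6006 0.0814 0.292 ] shift units [-0.0386 -0.0312  0.0039] mm [-19.3 -15.6   2. ]
cam [0.522 0.099 0.454] [[0.22, 0.93, 0.29], [0.98, -0.21, -0.06], [0.0, 0.29, -0.96]]
[ 227  178   42   45 1015] [247.87093596 198.4453202 ] ((247.55819702148438, 199.98809814453125), 22.4556941986084)
0.176 [0.6134 0.0622 0.176 ]
0.1655 [0.6168 0.0608 0.1655]
```

View pics/wrist1.png

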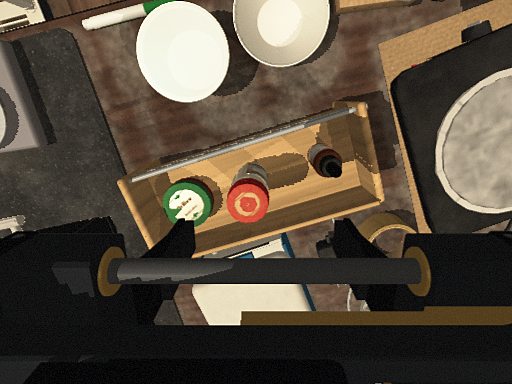

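The wrist view shows the cap at about (248,202), with both fingers clear of the dropper at (327,160). The position (0.615, 0.062) agrees across all three cameras, so I'll descend onto the cap.

```bash
python3 -m jog '[-0.037,-0.032,0.08,0,0,0,87, -0.037,-0.032,0.13,0,0,0,87, -0.037,-0.032,0.15,0,0,0,87, -0.037,-0.032,0.15,0,0,0,87]'; python3 -m jog '[0,0,0.05,0,0,0,87, 0,0,0.1,0,0,0,87, 0,0,0.14,0,0,0,87, 0,0,0.14,0,0,0,87, 0,0,0.14,0,0,0,87]'
python3 - <<'E'
from h import *
go([.615,.062,.147])
v=[robot.get_image(n)["frame"] for n in("scene","wrist")]
cv2.imwrite("pics/pre.png",np.hstack([cv2.resize(v[0][90:250,110:310],(400,320)),cv2.resize(v[1][50:330,100:450],(400,320))])[:,:,::-1])
E
```

```text
t: 2.65
position: [0.6144, 0.0621, 0.2162]
eef_rot: [-0.001, 0.11, 0.994, -0.0]
force: [-0.1, 0.6, 0.3]
opening: 1.001
grasp_force: 0.0
t: 3.15
position: [0.6161, 0.0614, 0.1488]
eef_rot: [0.001, 0.111, 0.994, 0.0]
force: [-0.2, 0.3, 0.1]
opening: 0.998
grasp_force: 0.0
t 3.15 pos [0.6161 0.0614 0.1488] shift units [0.0024 0.0007 0.0036] mm [1.2 0.4 1.8]
```

View pics/pre.png

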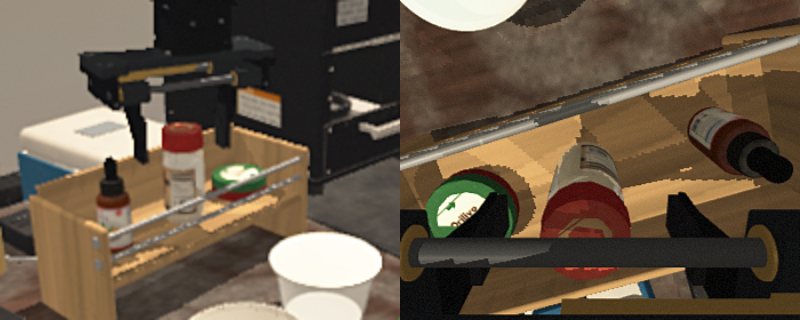

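The cap stands between the fingers at pad height and the dropper is clear. Closing.

```bash
python3 -m jog '[0,0,0,0,0,0,60, 0,0,0,0,0,0,35, 0,0,0,0,0,0,30, 0,0,0,0,0,0,30, 0,0,0,0,0,0,30]' 20; python3 -m jog '[0,0,0,0,0,0,30, 0,0,0,0,0,0,30, 0,0,0,0,0,0,30]' 20
```

```text
t: 3.75
position: [0.6154, 0.0605, 0.1471]
eef_rot: [-0.0, 0.111, 0.994, -0.0]
force: [-0.1, 0.8, -0.3]
opening: 0.632
grasp_force: 0.0
t: 4.05
position: [0.6154, 0.0605, 0.147]
eef_rot: [-0.0, 0.111, 0.994, -0.0]
force: [-0.4, -0.6, -0.0]
opening: 0.503
grasp_force: 20.0
```

Holding 43.8 mm (the cap) at 20 N. Lifting 85 mm straight up.

```bash
python3 -m jog '[0,0,-0.02,0,0,0,30, 0,0,-0.06,0,0,0,30, 0,0,-0.11,0,0,0,30, 0,0,-0.15,0,0,0,30, 0,0,-0.17,0,0,0,30]'; python3 -m jog '[0,0,0,0,0,0,30, 0,0,0,0,0,0,30]'
python3 - <<'E'
from h import *
v=[robot.get_image(n)["frame"] for n in("scene","side")]
cv2.imwrite("pics/lift.png",np.hstack([cv2.resize(v[0][70:250,110:310],(400,360)),cv2.resize(v[1][80:300,100:340],(400,360))])[:,:,::-1])
go([.51,.055,.232]);go([.447,-.3125,.232])
E
```

```text
t: 4.55
position: [0.6162, 0.0605, 0.2346]
eef_rot: [0.001, 0.111, 0.994, 0.0]
force: [0.8, 1.1, -0.8]
opening: 0.503
grasp_force: 20.0
t: 4.75
position: [0.6151, 0.0607, 0.2314]
eef_rot: [-0.0, 0.111, 0.994, -0.0]
force: [0.2, 0.1, -1.7]
opening: 0.5
grasp_force: 20.0
t 4.85 pos [0.6149 0.0606 0.2308] shift units [ 0.2021 -0.0572 -0.0019] mm [101.  -28.6  -1. ]
t 4.85 pos [0.6149 0.0606 0.2308] shift units [ 0.1626 -0.8019 -0.0014] mm [  81.3 -401.    -0.7]
```

View pics/lift.png

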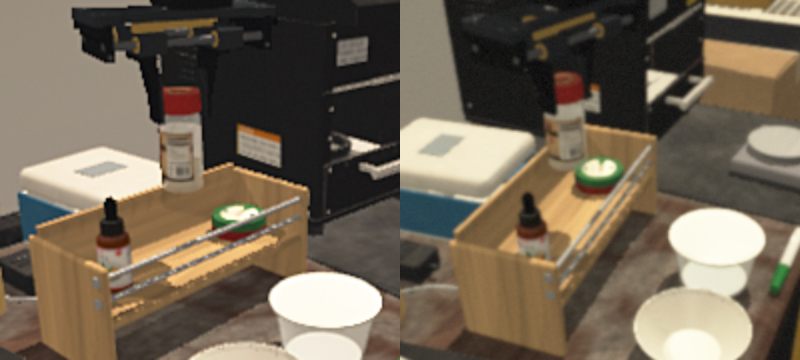

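The jar hangs upright with its foot about 35 mm above the upper rail. The dropper and pot are undisturbed. Drawing forward over the rail.

```bash
python3 -m jog '[0.04,-0.012,0,0,0,0,30, 0.1,-0.03,0,0,0,0,30, 0.16,-0.049,0,0,0,0,30, 0.22,-0.067,0,0,0,0,30, 0.25,-0.076,0,0,0,0,30]'; python3 -m jog '[0,0,0,0,0,0,30]';  python3 -c "
from h import *
go([.447,-.3125,.232])"
```

```text
t: 5.35
position: [0.4826, 0.0508, 0.2311]
eef_rot: [-0.001, 0.111, 0.994, -0.0]
force: [0.6, -0.0, -1.1]
opening: 0.505
grasp_force: 20.0
t: 5.45
position: [0.4833, 0.0511, 0.2316]
eef_rot: [-0.001, 0.111, 0.994, 0.0]
force: [0.4, -0.2, -1.2]
opening: 0.502
grasp_force: 20.0
t 5.45 pos [0.4833 0.0511 0.2316] shift units [-0.0895 -0.7252 -0.0015] mm [ -44.8 -362.6   -0.8]
```

```bash
python3 -m jog '[-0.005,-0.05,0,0,0,0,30, -0.015,-0.12,0,0,0,0,30, -0.025,-0.2,0,0,0,0,30, -0.035,-0.28,0,0,0,0,30, -0.044,-0.36,0,0,0,0,30]'; python3 -m jog '[-0.01,-0.08,0,0,0,0,30, -0.02,-0.16,0,0,0,0,30, -0.03,-0.24,0,0,0,0,30, -0.038,-0.31,0,0,0,0,30, -0.045,-0.355,0,0,0,0,30]'; python3 -m jog '[0,0,0,0,0,0,30, 0,0,0,0,0,0,30, 0,0,0,0,0,0,30]'
python3 - <<'E'
from h import *
go([.447,-.3125,.232])
for n in("scene","side","wrist"):
    f=robot.get_image(n)["frame"];cv2.imwrite(f"pics/over_{n}.png",f[:,:,::-1])
a=cv2.imread("pics/over_scene.png")[60:230,290:440];b=cv2.imread("pics/over_side.png")[60:230,260:410];w=cv2.imread("pics/over_wrist.png")
cv2.imwrite("pics/over.png",np.hstack([cv2.resize(x,(266,300)) for x in(a,b)]+[cv2.resize(w,(266,200))[:200]] if False else [cv2.resize(a,(266,300)),cv2.resize(b,(266,300)),cv2.resize(w[:,60:450],(266,300))]))
E
```

```text
t: 5.95
position: [0.467, -0.131, 0.2318]
eef_rot: [-0.0, 0.111, 0.994, -0.0]
force: [0.6, 0.7, -1.4]
opening: 0.502
grasp_force: 20.0
t: 6.45
position: [0.449, -0.3106, 0.232]
eef_rot: [-0.0, 0.112, 0.994, -0.001]
force: [0.0, 0.5, -1.4]
opening: 0.508
grasp_force: 20.0
t: 6.75
position: [0.4501, -0.3064, 0.2317]
eef_rot: [-0.0, 0.11, 0.994, -0.0]
force: [0.0, 0.8, -1.7]
opening: 0.504
grasp_force: 20.0
t 6.75 pos [ 0.4501 -0.3064  0.2317] shift units [ 0.0034 -0.0133 -0.0006] mm [ 1.7 -6.7 -0.3]
```

View pics/over.png

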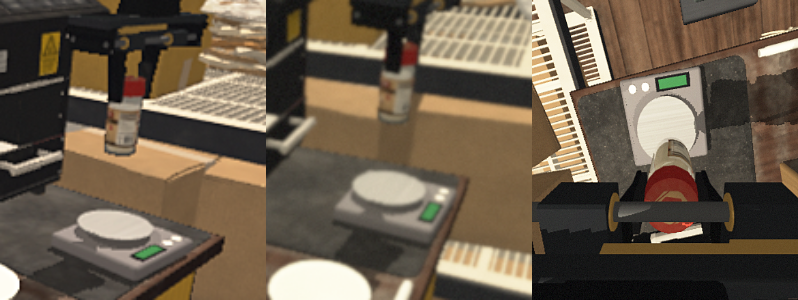

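The jar hangs upright above the scale and the pan is partly visible in the wrist view. I'll check the pan centre from near by casting its visible rim onto z = 0.042, and the jar's lower end from two views.

```bash
python3 - <<'E'
from h import *
s=robot.observe();c=robot.get_image("wrist");f=c["frame"]
T=np.array(c["T_tool_cam"]);R=rot(s)@T[:3,:3];o=rot(s)@T[:3,3]+s["position"];c["R"]=R.T;c["t"]=-R.T@o
h=cv2.cvtColor(f,cv2.COLOR_RGB2HSV);m=((h[...,2]>175)&(h[...,1]<50)).astype(np.uint8)
m=cv2.morphologyEx(m,cv2.MORPH_OPEN,np.ones((5,5),np.uint8));m,b,ce=blobs(m,(205,105,320,225));print(b,ce)
k=max(cv2.findContours(m,0,1)[0],key=len)[:,0,:]
k=np.array([p for p in k if p[1]<172])
w=np.array([onz(c,u+.0,v+.0,.042)[:2] for u,v in k])
for _ in range(4):
    x=np.linalg.lstsq(np.c_[2*w,np.ones(len(w))],(w**2).sum(1),rcond=None)[0];r=np.sqrt(x[2]+x[0]**2+x[1]**2)
    e=np.abs(np.linalg.norm(w-x[:2],axis=1)-r);w=w[e<max(.003,2*np.median(e))]
print("pan circle",x[:2],"r",r,len(w),e.mean())
C=[robot.get_image(n) for n in("scene","side")]
for q,bx in zip(C,((335,80,385,160),(310,75,355,140))):
    hh=cv2.cvtColor(q["frame"],cv2.COLOR_RGB2HSV);red=(((hh[...,0]<8)|(hh[...,0]>172))&(hh[...,1]>120)&(hh[...,2]>50)).astype(np.uint8)
    print(blobs(red,bx)[1:])
E
python3 - <<'E'
import cv2,numpy as np
a=cv2.imread("pics/over_scene.png")[90:160,325:395];b=cv2.imread("pics/over_side.png")[75:145,300:370]
cv2.imwrite("pics/jarclose.png",np.hstack([cv2.resize(x,(400,400)) for x in(a,b)]))
E
```

```text
[ 205  123  109   88 5744] [254.58600279 164.07764624]
pan circle [ 0.45156094 -0.31583093] r 0.05702856825967978 105 0.000679718999302349
(array([359, 103,  14,  12, 139], dtype=int32), array([365.38848921, 108.56115108]))
(array([336,  84,  10,  13, 102], dtype=int32), array([340.7745098 ,  90.73529412]))
```

View pics/jarclose.png

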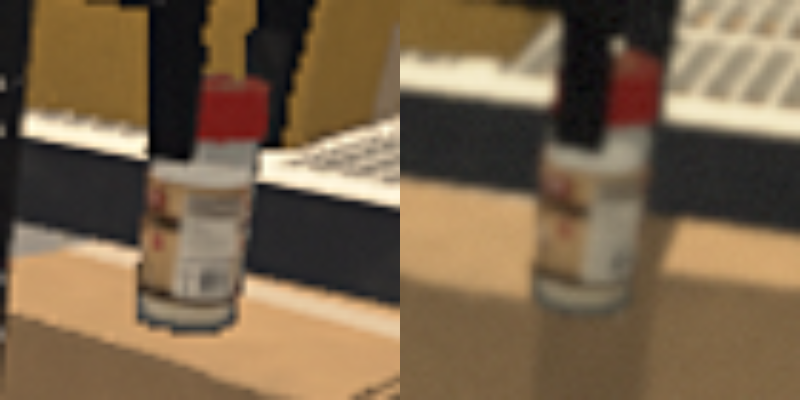

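Both crops show the jar leaning left by a few pixels, about what perspective predicts for an upright jar. Numeric check of the foot at scene (358,146), side (332,127).

Run:
```python
from h import *
a,b=[robot.get_image(n) for n in("scene","side")]
print("foot",tri(a,(357.9,146),b,(331.9,127)))
print("body z~.21 mid",tri(a,(360.5,119),b,(334.6,103)))
for n,c in(("scene",a),("side",b)):
    for z in(.154,.20,.24):
        q=c["R"]@np.array([.450,-.3064,z])+c["t"];print(n,z,(c["fx"]*q[0]/q[2]+c["cx"]).round(1),(c["fy"]*q[1]/q[2]+c["cy"]).round(1))
go([.449,-.314,.139])
```

```text
foot (array([ 0.45107034, -0.30879493,  0.15562543]), np.float64(0.001159766418657544))
body z~.21 mid (array([ 0.44827923, -0.29684292,  0.22491739]), np.float64(0.006078630173588396))
scene 0.154 357.6 147.1
scene 0.2 360.0 129.3
scene 0.24 362.1 113.3
side 0.154 332.1 127.8
side 0.2 334.2 110.4
side 0.24 336.1 94.5
t 7.15 pos [ 0.4497 -0.3071  0.2322] shift units [-0.0016 -0.0139  0.1864] mm [-0.8 -6.9 93.2]
```

The foot is under the TCP and the jar is upright, with the TCP 77 mm above the foot, so touchdown comes at TCP z ≈ 0.119. Descending 100 mm first, then in small steps.

```bash
python3 -m jog '[-0.002,-0.014,0.03,0,0,0,30, -0.002,-0.014,0.09,0,0,0,30, -0.002,-0.014,0.15,0,0,0,30, -0.002,-0.014,0.19,0,0,0,30, -0.002,-0.014,0.2,0,0,0,30]'; python3 -m jog '[0,0,0,0,0,0,30, 0,0,0,0,0,0,30, 0,0,0.006,0,0,0,30, 0,0,0.01,0,0,0,30, 0,0,0.014,0,0,0,30]'
```

```text
t: 7.65
position: [0.4479, -0.3136, 0.1301]
eef_rot: [-0.002, 0.111, 0.994, 0.0]
force: [0.0, 0.1, -1.0]
opening: 0.507
grasp_force: 20.0
t: 8.15
position: [0.4492, -0.3144, 0.1253]
eef_rot: [0.0, 0.111, 0.994, 0.0]
force: [-0.2, 0.8, -0.7]
opening: 0.5
grasp_force: 20.0
```

```bash
python3 -m jog '[0,0,0.003,0,0,0,30, 0,0,0.006,0,0,0,30, 0,0,0.008,0,0,0,30, 0,0,0.008,0,0,0,30]'; python3 -m jog '[0,0,0.002,0,0,0,30, 0,0,0.002,0,0,0,30]'; python3 -m jog '[0,0,0.002,0,0,0,30, 0,0,0.002,0,0,0,30]'
```

```text
t: 8.55
position: [0.4489, -0.3144, 0.1209]
eef_rot: [-0.0, 0.111, 0.994, -0.0]
force: [-0.9, -0.3, -0.9]
opening: 0.501
grasp_force: 20.0
t: 8.75
position: [0.4489, -0.3144, 0.12]
eef_rot: [-0.0, 0.111, 0.994, -0.0]
force: [0.8, 0.4, -2.1]
opening: 0.506
grasp_force: 20.0
t: 8.95
position: [0.449, -0.3144, 0.119]
eef_rot: [-0.0, 0.111, 0.994, -0.0]
force: [0.6, 0.0, 0.0]
opening: 0.504
grasp_force: 20.0
```

```bash
python3 -m jog '[0,0,0.001,0,0,0,30, 0,0,0.001,0,0,0,30]';python3 -m jog '[0,0,0.001,0,0,0,30, 0,0,0.001,0,0,0,30]'; python3 -m jog '[0,0,0.001,0,0,0,30, 0,0,0.001,0,0,0,30]'
```

```text
t: 9.15
position: [0.4493, -0.3146, 0.119]
eef_rot: [0.0, 0.111, 0.994, -0.0]
force: [-1.7, 0.6, 5.0]
opening: 0.502
grasp_force: 20.0
t: 9.35
position: [0.4496, -0.3147, 0.119]
eef_rot: [0.001, 0.111, 0.994, -0.0]
force: [-2.0, 1.7, 9.9]
opening: 0.503
grasp_force: 20.0
t: 9.55
position: [0.4499, -0.3149, 0.119]
eef_rot: [0.001, 0.111, 0.994, -0.0]
force: [-2.2, 2.9, 14.0]
opening: 0.508
grasp_force: 20.0
```

Contact at z = 0.119 with 14 N. I'll relieve the load and open gently.

```bash
python3 -m jog '[0,0,-0.001,0,0,0,30, 0,0,-0.002,0,0,0,30, 0,0,-0.002,0,0,0,30]' 8; python3 -m jog '[0,0,0,0,0,0,48, 0,0,0,0,0,0,52, 0,0,0,0,0,0,60, 0,0,0,0,0,0,70, 0,0,0,0,0,0,80]';  python3 -m jog '[0,0,0,0,0,0,80, 0,0,0,0,0,0,80, 0,0,0,0,0,0,80]'
```

```text
t: 9.85
position: [0.4492, -0.3146, 0.1189]
eef_rot: [0.0, 0.111, 0.994, -0.0]
force: [-0.3, 0.0, 4.3]
opening: 0.505
grasp_force: 8.0
t: 10.35
position: [0.4489, -0.3144, 0.1185]
eef_rot: [-0.0, 0.111, 0.994, 0.0]
force: [0.2, 0.4, -0.7]
opening: 0.787
grasp_force: 0.0
t: 10.65
position: [0.449, -0.3144, 0.1186]
eef_rot: [0.0, 0.111, 0.994, -0.0]
force: [-0.0, -0.5, -0.3]
opening: 0.911
grasp_force: 0.0
```

Released. Retracting straight up, then checking.

```bash
python3 -m jog '[0,0,-0.02,0,0,0,80, 0,0,-0.06,0,0,0,80, 0,0,-0.13,0,0,0,80, 0,0,-0.21,0,0,0,80, 0,0,-0.28,0,0,0,80]'; python3 -m jog '[0,0,0,0,0,0,80, 0,0,0,0,0,0,80, 0,0,0,0,0,0,80]'
python3 - <<'E'
from h import *
C=[robot.get_image(n) for n in("scene","side","wrist")];w=C[2]["frame"]
s=[C[0]["frame"][100:220,140:420],C[1]["frame"][100:240,140:400]]
cv2.imwrite("pics/end.png",np.hstack([np.vstack([cv2.resize(x,(450,220)) for x in s]),cv2.resize(w[:,60:450],(350,440))])[:,:,::-1])
p=[]
for q,bx in zip(C[:2],((335,100,385,200),(305,90,360,190))):
    hh=cv2.cvtColor(q["frame"],cv2.COLOR_RGB2HSV);red=(((hh[...,0]<8)|(hh[...,0]>172))&(hh[...,1]>120)&(hh[...,2]>50)).astype(np.uint8)
    m,b,ce=blobs(red,bx);print(b);p.append(ce)
print("cap centre",tri(C[0],p[0],C[1],p[1]))
E
```

```text
t: 11.15
position: [0.4487, -0.3148, 0.2612]
eef_rot: [0.0, 0.112, 0.994, -0.0]
force: [0.9, -0.4, 0.5]
opening: 0.919
grasp_force: 0.0
t: 11.45
position: [0.4486, -0.314, 0.2578]
eef_rot: [-0.001, 0.111, 0.994, 0.0]
force: [0.0, -0.3, -1.1]
opening: 0.923
grasp_force: 0.0
[349 147  19  12 169]
[323 127  18  13 157]
cap centre (array([ 0.45071242, -0.31287531,  0.13623028]), np.float64(0.0017327566574899841))
```

View pics/end.png

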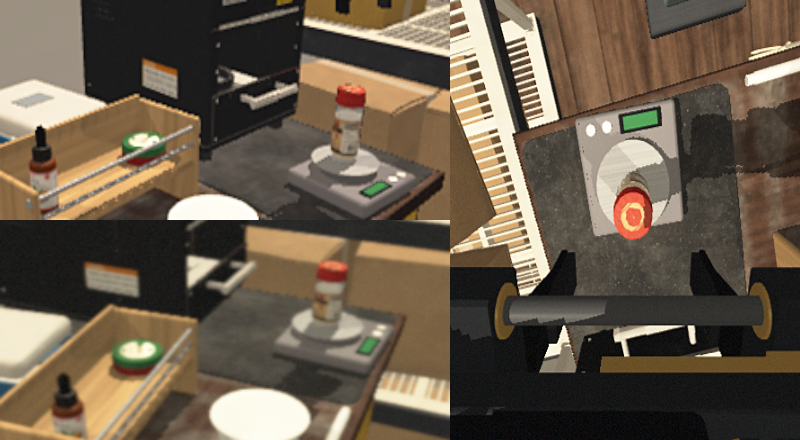

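The jar stands upright in the middle of the pan, its cap at (0.451, -0.313, 0.136), within about 4 mm of the pan centre in every view. The dropper bottle is still standing on the rack and the gripper is clear.

```bash
python3 -c "
from plant import robot
print(robot.finish_job())"
```

```text
the job is handed in; nothing more can be done
None
```

The spice jar was lifted clear of the rail, drawn out over it and set upright in the middle of the scale's pan; the dropper bottle still stands on the rack, and the job was handed in at about 11.6 s.

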